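# Open the sprung punch case by its two catch buttons

## Robot

A 6-joint arm with a two-finger parallel gripper is mounted at the origin on the work surface. World frame = base frame: x ahead of the robot, y to its left, z up, the work surface at z = 0. Lengths are in m, angles in rad, forces in N, time in s.
With the tool pointing down it reaches from about 0.3 to 0.825 m from the base axis. Payload 5.4 kg.
Tool frame: the origin (TCP) lies midway between the tips of the shut fingers; the grasp point (between the pads) lies 19 mm behind it (ctrl.pinch_z is the distance from the TCP to the grasp point, in m); z points along the fingers, y is the direction in which the jaws open and shut (so a half turn about z gives the same grasp; the last joint's range is limited). The gripper opens to 92 mm and grips with 3 to 60 N. Pads are 20 mm wide; open, the fingers measure 128 mm over their backs; the gripper's body (75 mm by 189 mm) begins 69 mm behind the grasp point.
Start: joints at [1.077, 0.158, 1.597, -0, 1.386, -0.21], TCP at [0.161, 0.552, 0.176] pointing down, gripper open.
Joint ranges: [-2.91, 2.91], [-0.94, 2.29], [0.18, 2.7], [-1.29, 4.43], [0.17, 2.64], [-3, 3]. Speed limits (rad/s): [2.57, 2.57, 3.14, 3.14, 3.14, 3.14].

## Interface

Orientations are given as a rotation vector (axis times angle).
In Python, from plant import get_obs, get_image, get_calibration, job_done, ctrl gives the robot as it stands.
- The arm moves only by the tool servo_tool, never from a script. Its argument "targets" is a list of rows, each a list of 7 numbers: the finger opening in mm, from 0 to 91.9, then the shift along the tool's x, y, z in units of 40 mm (1.0 is 40 mm), then the turn, a rotation vector about the tool's x, y, z in rad. A call has 1 to 8 rows; each row is the pose to reach, as a shift and turn from the pose commanded when the call began, along the tool's axes at that moment; what a row does not reach only later rows make up. A row lasts 1/8 s, in which the tool goes at most 62.5 mm and 10.7 degrees, less where a joint would pass 70% of its speed; a pose out of reach is approached as far as the arm can. A call with a gripper value outside its range is refused whole. The fingers move at their own pace and stop on an object; "grip_force" is the grip in N (left out, the last holds). Time passes only in rows, so rows that repeat a pose let the fingers close. It gives the time, the measured TCP pose, the force and the opening at its end, in the units of the state.
- get_obs(): the state, without advancing time (a new reading comes with each control period).
- get_image(name): name is "side" or "top"; returns the picture (384x512x3 uint8, red, green, blue); there is no depth.
- get_calibration(name): a dict with "camera_matrix" (3x3 intrinsics, pixels), "k1" (the pictures are not rectified: a ray, as slopes to the right and down, at radius r is drawn at 1 + k1 r^2 times it, then the intrinsics apply), "R" (3x3) and "t" (3): a world point X has camera coordinates R X + t. Camera axes: x right, y down, z forward; pixel columns grow to the right and rows downward; lengths in m; the calibration is good to about 2 mm. A picture is of the moment at which its call begins. get_calibration takes no time and is no camera call.
- job_done(): hands the job in, once; it reports no verdict.
The state is a dict: "time_s": time; "joint_positions": joint angles; "joint_vel": joint speeds; "joint_torque": joint torques, N m; "tcp_pos": TCP position; "orientation": TCP orientation; "ft_force": force on the tool from outside, world axes, zero at the start; "moment": the same for the moment, N m; "finger_gap": finger opening in m.
Only numpy, scipy, OpenCV 4.12 (cv2) and the standard library are available. Lean on these libraries where they do the work, as an engineer would, in place of code of your own. Each camera call takes 0.05 s, during which the arm holds its last target. There are 200 camera calls.

## Task

Open the wooden punch case on the silversmith's bench: with both fingertips press its two steel catch buttons down together and keep both down until the lid is well on its way up, then let go and move clear so that the lid stands fully open. Leave the lid to its own spring, do not lift or push it with the fingers, and do not pick up or shift the tools and the silver beaker around the case.

Things in the scene. Friction and masses are not known exactly. Their poses are not given: they have to be found in the camera images.
- case: Wooden box fixed to the bench, 232 mm deep (its x), 260 wide (y), 90 high; origin: centre of its underside. Its -x side is the front, which faces the robot (turned up to 0.45 rad). The front 52 mm of its top is a fixed rail with a dark steel plate (36 x 150 mm, 2 mm proud) that holds the two buttons and, midway, a flush brass lock (unused). Behind the rail lies the lid, hinged at the far side.
- left_button_top (a point): Centre of the top face of the left catch button (on the case's +y side): a plain round steel push button 22 mm in diameter, its top 102 mm above the bench and 10 mm above the face plate when up. It moves straight down. Its centre is 60 mm from the other button's, on a line along the case's y, and 28 mm in front of the lid's front edge.
- right_button_top (a point): Centre of the top face of the right catch button (on the case's -y side), like the left one.
- left_button (a joint): How far the left button is pressed down, m: 0 up, 0.007 on its stop (3 mm above the face plate). Spring: about 2 N to start, 5.5 N at the stop; it comes back up by itself. It draws its bolt clear of the lid at about 0.004.
- right_button (a joint): The same for the right button. Each bolt alone keeps the lid shut; the lid is free only while both buttons are down.
- lid (a joint): Opening angle of the lid, rad: 0 shut, 1.2 on its open stop. Once both bolts are drawn the lid's hinge spring swings it up and back, away from the front rail, in about 2 s, and it stays open. If the buttons come up before it has risen it may stay shut.
- lid_edge (a point): Middle of the upper front edge of the lid: when shut, 90 mm above the bench and 28 mm behind the line of the buttons. The lid is a wooden panel 174 mm x 260 mm x 12 mm.
- hammer_mid (a point): A loose chasing hammer lying on the bench beside the case, 231 mm long, 27 mm high; the point is on the handle's axis, 100 mm from the head. To be left alone.
- beaker_mid (a point): A loose silver beaker on a foot, standing beside the case, 90 mm high, 74 mm across; the point is its middle, 45 mm up. To be left alone.
- pliers_mid (a point): Loose pliers with blue handles lying in front of the case, 157 mm long, 10 mm high; the point is near the middle of their length. To be left alone.
- punch_mid (a point): A loose steel chasing punch lying in front of the case, 108 mm long, 7 mm thick; the point is near its middle. To be left alone.

How it is judged:
By the outcome, as a careful person would: the job done as asked, in the order asked, and still so for the second after the job is handed in, with the robot touching nothing.
It also fails if it takes over 32 s, if anything falls off the work surface, if the arm or the gripper's body presses on something with over 40 N, if the wrist force passes 120 N, or if a joint passes its speed limit or range.

## Working session

There is one attempt and no reset: what is moved stays moved. The work goes in short steps, Python scripts to look and compute and a tool call to move; the robot and the scene stay as the last step left them, time stands still between calls to the robot, and variables do not carry over. Pictures are saved under pics/ and viewed, about 8 in all and at most 12, crops included, and the job is handed in when it is done.

Besides the shell and the picture viewer there is one more tool, called after ">>>" as name([rows], argument=value, ...), one row to a line, values as JSON. servo_tool: Moves the arm, as the interface text tells. Its arguments: {"type":"object","properties":{"targets":{"type":"array","items":{"type":"array","items":{"type":"number"}}},"grip_force":{"type":"number"}},"required":["targets"]}

```bash
mkdir -p pics; python3 - <<'E'
from plant import *
import cv2
for n in ("top","side"):
    cv2.imwrite(f"pics/{n}0.png",cv2.resize(get_image(n)[:,:,::-1],(800,600),interpolation=cv2.INTER_CUBIC))
    c=get_calibration(n);print(n,c)
print(get_obs())
E
```

```text
top {'camera_matrix': array([[417.81212174,   0.        , 253.37981535],
       [  0.        , 417.81212174, 195.29578711],
       [  0.        ,   0.        ,   1.        ]]), 'k1': -0.1345781146525208, 'R': array([[-0.02962497, -0.99954786, -0.00514141],
       [-0.99558645,  0.02996503, -0.08893656],
       [ 0.08905041,  0.00248397, -0.99602402]]), 't': array([0.04478628, 0.61941105, 0.98784775])}
side {'camera_matrix': array([[409.31336412,   0.        , 254.90964686],
       [  0.        , 409.31336412, 193.45700304],
       [  0.        ,   0.        ,   1.        ]]), 'k1': -0.01049519691860378, 'R': array([[ 0.90488705, -0.42489629,  0.02534915],
       [-0.21880583, -0.51541345, -0.82853665],
       [ 0.36510744,  0.74418554, -0.55936074]]), 't': array([-0.53667537,  0.22785301,  0.7702435 ])}
{'time_s': 0.1, 'joint_positions': array([ 1.07690680e+00,  1.58980176e-01,  1.59808216e+00, -4.75416173e-05,
        1.38620226e+00, -2.10117798e-01]), 'joint_vel': array([-3.06450965e-04,  3.44119626e-05, -2.88628853e-03, -5.48157964e-05,
       -2.01930188e-03,  8.79798460e-04]), 'joint_torque': array([-2.01623625e-04, -3.86504853e+01, -3.22958314e+01,  7.02673174e-02,
        3.39633005e-02, -7.02382954e-05]), 'tcp_pos': array([0.16073231, 0.55142907, 0.17533281]), 'orientation': array([-4.44164413e-01, -3.10949676e+00,  2.49014294e-03]), 'ft_force': array([ 0.13752133,  0.16319816, -0.34726089]), 'moment': array([ 0.03266956,  0.0200263 , -0.01964977]), 'finger_gap': 0.09185516469948896}
```

View pics/top0.png

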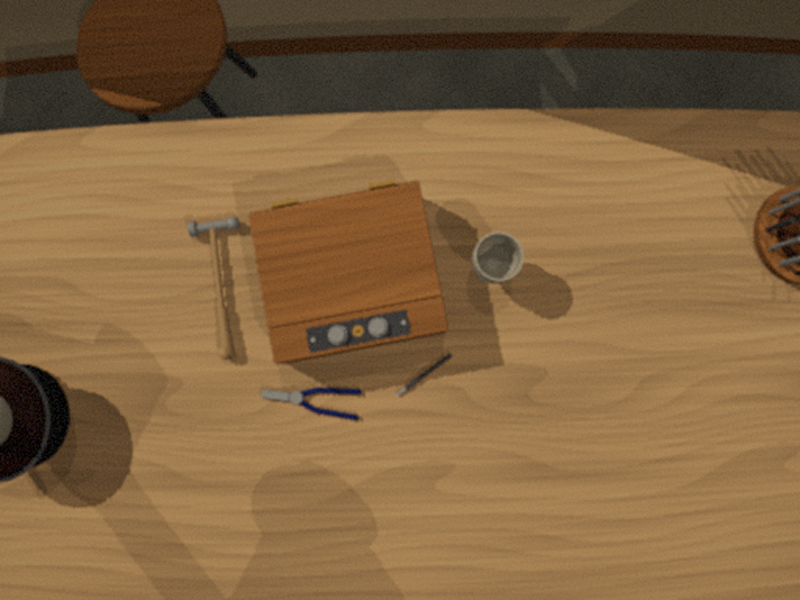

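View pics/side0.png

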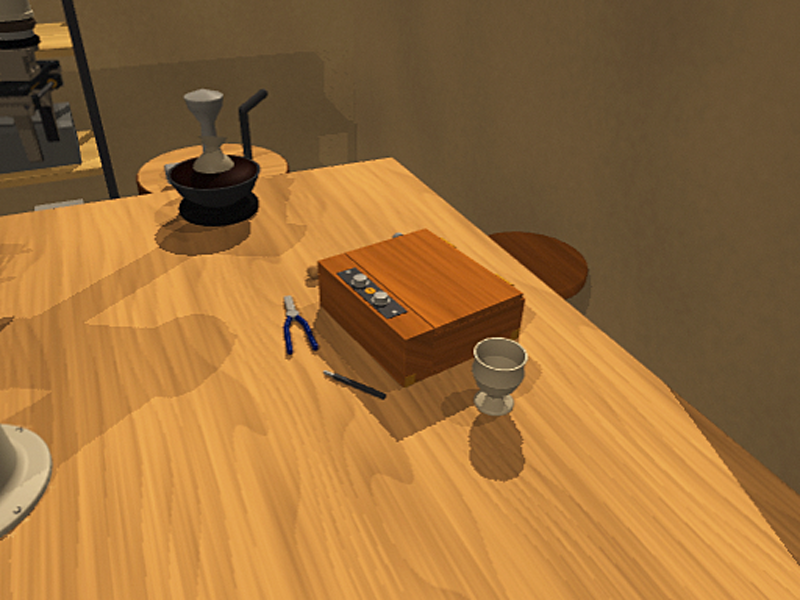

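The top picture shows the buttons at about (338,335) and (378,327), with the case turned slightly. In the side picture they are at (361,280) and (380,298). I'll enlarge both.

```bash
python3 - <<'E'
from plant import *
import cv2,numpy as np
a=get_image("top")[:,:,::-1][195:240,185:295]
b=get_image("side")[:,:,::-1][165:210,205:275]
a=cv2.resize(a,None,fx=7,fy=7,interpolation=cv2.INTER_CUBIC)
b=cv2.resize(b,None,fx=6,fy=6,interpolation=cv2.INTER_CUBIC)
o=np.zeros((315+275,770,3),np.uint8);o[:315]=a;o[315:585,:420]=b
cv2.imwrite("pics/c1.png",o)
E
```

```text
(no output)
```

View pics/c1.png

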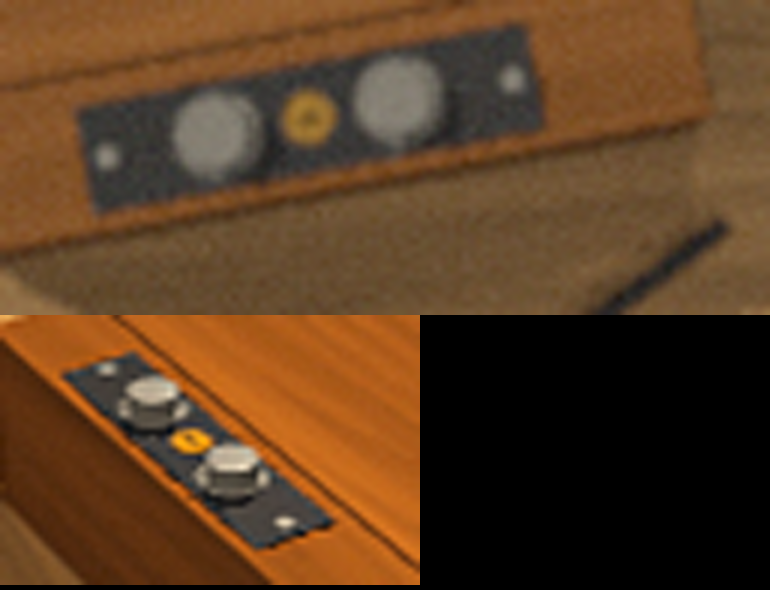

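In the crop, the top-view button faces are centred at about (212,134) and (397,99), with the brass lock at (309,117). The side-view button faces are at (153,389) and (232,459). Next I triangulate these points and plan the pose.

```bash
cat >h.py <<'E'
from plant import *
import numpy as np,cv2
from scipy.spatial.transform import Rotation as Ro
def ray(n,u,v):
    c=get_calibration(n);d=np.array([c["k1"],0,0,0,0.])
    # model p=s*(1+k1 r^2) as in OpenCV
    x,y=cv2.undistortPointsIter(np.array([[[u,v]]],float),c["camera_matrix"],d,None,None,(3,100,1e-12))[0,0]
    return -c["R"].T@c["t"],c["R"].T@np.array([x,y,1])
def atz(n,u,v,z):
    o,d=ray(n,u,v);return o+d*(z-o[2])/d[2]
def proj(n,X):
    c=get_calibration(n);return cv2.projectPoints(np.array([X],float),cv2.Rodrigues(c["R"])[0],c["t"],c["camera_matrix"],np.array([c["k1"],0,0,0,0.]))[0][0,0]
def tri(p,q):
    (o,d),(a,b)=ray("top",*p),ray("side",*q)
    s=np.linalg.lstsq(np.c_[d,-b],a-o,rcond=None)[0];P=o+d*s[0];Q=a+b*s[1];return (P+Q)/2,np.linalg.norm(P-Q)
E
python3 - <<'E'
from h import *
T=lambda x,y:((x+.5)/7-.5+185,(y+.5)/7-.5+195)
S=lambda x,y:((x+.5)/6-.5+205,(y-315+.5)/6-.5+165)
L,R=(212,134),(397,99)
for t,s in((L,(153,389)),(R,(232,459))):
    print(tri(T(*t),S(*s)),atz("top",*T(*t),.102),atz("side",*S(*s),.102))
print("brass",atz("top",*T(309,117),.092))
l,r=atz("top",*T(*L),.102),atz("top",*T(*R),.102)
print("dist",np.linalg.norm(l-r),"yaw",np.arctan2(-(l-r)[0],(l-r)[1]))
a,b=atz("top",*T(80,110),.092),atz("top",*T(525,28),.092);c,d=atz("top",*T(97,213),.092),atz("top",*T(543,130),.092)
print("plate",(a+b+c+d)/4,np.linalg.norm(a-b),np.linalg.norm(a-c),[np.arctan2(-(p-q)[0],(p-q)[1]) for p,q in((a,b),(c,d))])
o=get_obs();print(Ro.from_rotvec(o["orientation"]).as_matrix())
E
```

```text
(array([0.5754363 , 0.11370965, 0.10146838]), np.float64(0.001115505650483708)) [0.57489225 0.11386385 0.102     ] [0.57563611 0.11271428 0.102     ]
(array([0.58478901, 0.05404692, 0.10083912]), np.float64(0.0007065829819913083)) [0.58439496 0.05414449 0.102     ] [0.58440246 0.05232272 0.102     ]
brass [0.57997366 0.08317565 0.092     ]
dist 0.06047068645199433 yaw 0.1577998682716579
plate [0.57888534 0.08255866 0.092     ] 0.14716788230596145 0.033955980795289505 [np.float64(0.1529238869103059), np.float64(0.15492173433507364)]
[[-9.59991724e-01  2.80027820e-01 -5.57100150e-04]
 [ 2.80028275e-01  9.59991160e-01 -1.06682952e-03]
 [ 2.36069276e-04 -1.18015130e-03 -9.99999276e-01]]
```

The measurements agree. The button spacing comes out at 60.5 mm, the triangulated heights at 101 mm, and the midpoint at about (0.580, 0.084) with a yaw of 0.156. I'm moving above the buttons and narrowing the gap to 42 mm, so that the 18 mm thick fingers are centred on the buttons.

>>> servo_tool([
  [42,-0.8,-0.5,0,0,0,-0.03],
  [42,-2,-1.245,0,0,0,-0.08],
  [42,-3.3,-2.05,0,0,0,-0.14],
  [42,-4.6,-2.86,0,0,0,-0.2],
  [42,-5.9,-3.67,0,0,0,-0.26],
  [42,-7.2,-4.48,0,0,0,-0.32],
  [42,-8.5,-5.29,0,0,0,-0.38],
  [42,-9.6,-5.97,0,0,0,-0.44],
], grip_force=20)

```text
time_s: 1.2
tcp_pos: [0.464, 0.2133, 0.1762]
orientation: [-0.247, 3.132, 0.0]
ft_force: [1.5, 0.5, 0.1]
finger_gap: 0.0422
```

>>> servo_tool([
  [42,-0.7,-1.0,0,0,0,0],
  [42,-1.4,-2.2,0.2,0,0,0],
  [42,-2.0,-3.1,0.4,0,0,0],
  [42,-2.35,-3.66,0.6,0,0,0],
  [42,-2.35,-3.66,0.8,0,0,0],
  [42,-2.35,-3.66,1.0,0,0,0],
  [42,-2.35,-3.66,1.0,0,0,0],
])

```text
time_s: 2.08
tcp_pos: [0.5771, 0.0862, 0.1353]
orientation: [0.247, -3.13, -0.001]
ft_force: [-0.6, 0.7, 0.4]
finger_gap: 0.0424
```

```bash
python3 - <<'E'
from h import *
import cv2
o=get_obs();print(o["tcp_pos"],o["finger_gap"],o["ft_force"],o["moment"]);R=Ro.from_rotvec(o["orientation"]).as_matrix();print(R)
d=np.array([.5797,.0836,.102])-o["tcp_pos"];print("shift",R.T@d/.04)
a=get_image("top")[:,:,::-1][150:260,170:310];b=get_image("side")[:,:,::-1][100:220,180:300]
cv2.imwrite("pics/c2.png",np.hstack([cv2.resize(a,(400,314)),cv2.resize(b,(400,400))[:314]*0+0]) if 0 else cv2.resize(b,(600,600),interpolation=cv2.INTER_CUBIC))
E
```

```text
[0.57714978 0.08624541 0.13532971] 0.042408323520669984 [-0.62108861  0.72834891  0.36311182] [0.035642   0.01962818 0.00705094]
[[-9.87629391e-01 -1.56794795e-01 -1.89164475e-03]
 [-1.56795593e-01  9.87631036e-01  2.79989607e-04]
 [ 1.82434615e-03  5.73127525e-04 -9.99998172e-01]]
shift [-0.05411714 -0.0757913   0.8331022 ]
```

View pics/c2.png

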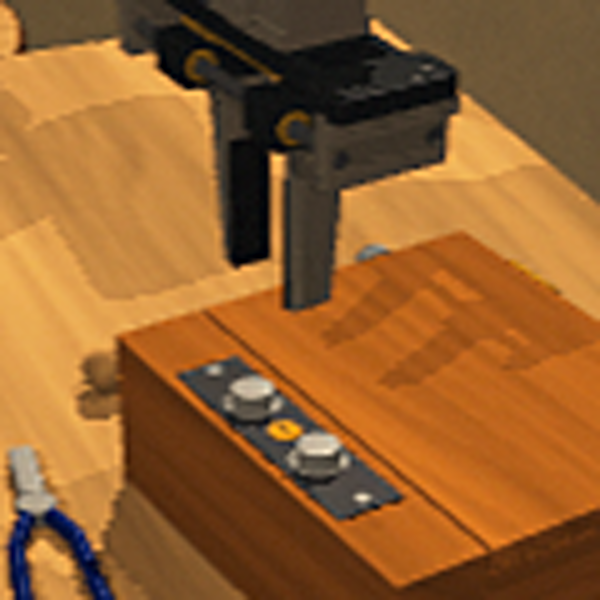

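The crop shows the two fingertips above the buttons, at about (248,262) and (306,305). I'll compare that with where the measured pose should appear.

```bash
python3 - <<'E'
from h import *
o=get_obs();R=Ro.from_rotvec(o["orientation"]).as_matrix();p=o["tcp_pos"]
f=lambda X:((proj("side",X)-[180,100])+.5)*5-.5
print("tcp",f(p))
for s in(1,-1):
    print("tip",f(p+R[:,1]*.0302*s),[f(p+R[:,1]*.0302*s+R@[a,b,0]).round() for a in(-.01,.01) for b in(-.009,.009)])
for z in(.102,):print(f([.5749,.1138,z]),f([.5844,.0541,z]))
E
```

```text
tcp [277.89656698 350.94613626]
tip [244.87112118 323.74581133] [array([272., 326.]), array([253., 311.]), array([237., 337.]), array([218., 321.])]
tip [312.35046424 379.32332121] [array([341., 382.]), array([320., 365.]), array([305., 394.]), array([284., 377.])]
[250.19391473 385.81845128] [316.72652006 443.01208398]
```

The tips appear about 60 crop pixels higher than predicted, so I need the top view before going lower.

```bash
python3 - <<'E'
from h import *
o=get_obs();R=Ro.from_rotvec(o["orientation"]).as_matrix();p=o["tcp_pos"];print(p,o["joint_positions"])
a=get_image("top")[:,:,::-1][120:264,140:332];b=get_image("side")[:,:,::-1][90:234,150:342]
a=cv2.resize(a,None,fx=4,fy=4,interpolation=cv2.INTER_CUBIC)[:300*2];b=cv2.resize(b,None,fx=4,fy=4)
cv2.imwrite("pics/c3.png",a)
f=lambda X:((proj("top",X)-[140,120])+.5)*4-.5
for s in(1,-1):print([f(p+R[:,1]*.0302*s+R@[0,0,-h]).round() for h in(0,.03,.088)])
E
```

```text
[0.57805138 0.08606206 0.13644475] [-5.88751513e-02  2.14164735e-01  1.61336747e+00  7.50083022e-05
  1.31388253e+00 -1.78710901e+00]
[array([291., 377.]), array([285., 374.]), array([273., 368.])]
[array([401., 356.]), array([399., 353.]), array([394., 346.])]
```

View pics/c3.png

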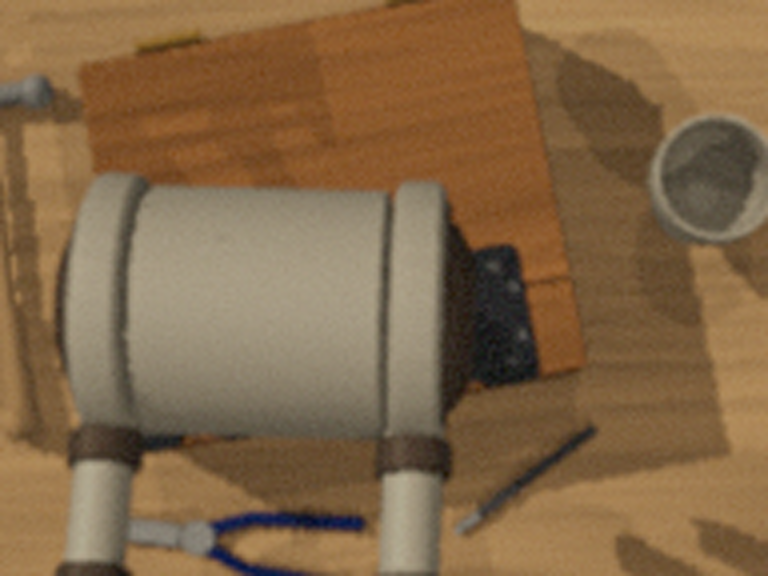

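The arm hides most of the top view. The gripper body's right end shows at about (505,315). I'll overlay a predicted wireframe on the side view to find the discrepancy.

```bash
python3 - <<'E'
from h import *
o=get_obs();R=Ro.from_rotvec(o["orientation"]).as_matrix();p=o["tcp_pos"];print(p,o["time_s"])
print("cam",[-get_calibration(n)["R"].T@get_calibration(n)["t"] for n in("side","top")])
im=cv2.resize(get_image("side")[:,:,::-1][60:216,160:316],(600,600),interpolation=cv2.INTER_CUBIC);k=600/156
f=lambda X:((proj("side",X)-[160,60])+.5)*k-.5
def box(c,h,col):
    P=np.array([[a,b,d] for a in(-1,1) for b in(-1,1) for d in(-1,1)])
    W=[f(p+R@(c+q*h)) for q in P]
    for i in range(8):
        for j in range(i):
            if abs(P[i]-P[j]).sum()==2: cv2.line(im,tuple(W[i].astype(int)),tuple(W[j].astype(int)),col,1)
for s in(1,-1): box(np.array([0,.0302*s,-.044]),np.array([.01,.009,.044]),(0,255,0))
box(np.array([0,0,-.113]),np.array([.0375,.0945,.025]),(255,255,0))
cv2.imwrite("pics/c4.png",im)
E
```

```text
[0.57849442 0.08577321 0.13679865] 2.275
cam [array([ 0.25426453, -0.68379694,  0.63323282]), array([0.53003579, 0.02375157, 1.03923864])]
```

View pics/c4.png

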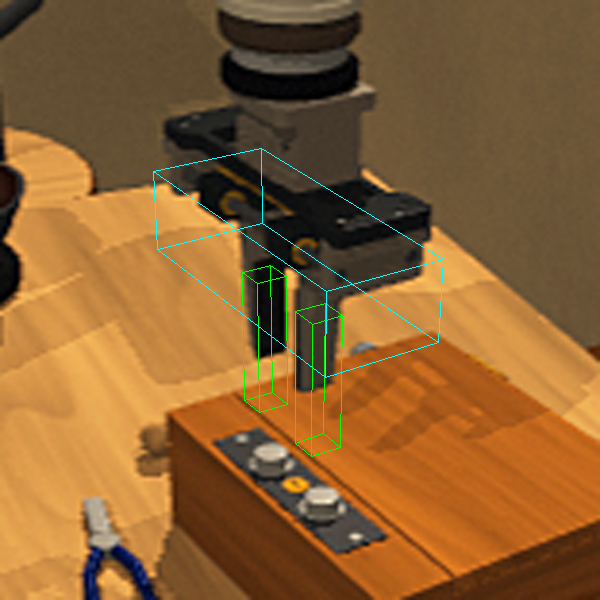

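The whole gripper appears displaced from where the reported TCP puts it. I'll triangulate the two upper corners of the gripper body's right end, which both cameras see. In the side crop they are at (430,206) and (333,238), in the top crop at (515,246) and (538,377).

```bash
python3 - <<'E'
from h import *
k=600/156
S=lambda x,y:((x+.5)/k-.5+160,(y+.5)/k-.5+60)
T=lambda x,y:((x+.5)/4-.5+140,(y+.5)/4-.5+120)
o=get_obs();R=Ro.from_rotvec(o["orientation"]).as_matrix();p=o["tcp_pos"]
for t,s in(((515,246),(430,206)),((538,377),(333,238))):
    X,e=tri(T(*t),S(*s));print(X,e,"tool",R.T@(X-p))
for t,s in (((291,377),(270,357)),):pass
# fingertip underside centres seen in side view, at assumed heights
for z in(.137,.150,.160,.170):
    print(z,atz("side",*S(268,352),z),atz("side",*S(316,386),z))
E
```

```text
[ 0.62005749 -0.00174651  0.30728776] 0.0006237890800977218 tool [-0.02749714 -0.09282371 -0.17045042]
[ 0.56159527 -0.00988102  0.30238283] 0.0007042304447777873 tool [ 0.03152277 -0.09172369 -0.16560278]
0.137 [0.59997525 0.17654982 0.137     ] [0.61099567 0.1223426  0.137     ]
0.15 [0.59091853 0.15401099 0.15      ] [0.60165025 0.10122385 0.15      ]
0.16 [0.58395183 0.13667342 0.16      ] [0.59446146 0.08497866 0.16      ]
0.17 [0.57698512 0.11933586 0.17      ] [0.58727268 0.06873348 0.17      ]
```

The body's lateral position matches the reported TCP to about 2 mm. The fingertips, though, look to be near z≈0.175, roughly 35–38 mm above the reported TCP height. I won't trust the z reading and will go down in stages, watching the force and checking the view. The tips also look thinner than 18 mm, so I'm widening the gap to 48 mm.

>>> servo_tool([
  [48,0,-0.05,0.1,0,0,0],
  [48,0,-0.05,0.3,0,0,0],
  [48,0,-0.05,0.5,0,0,0],
  [48,0,-0.05,0.6,0,0,0],
  [48,0,-0.05,0.6,0,0,0],
  [48,0,-0.05,0.6,0,0,0],
])

```text
time_s: 3.08
tcp_pos: [0.5789, 0.0832, 0.1124]
orientation: [-0.245, 3.132, -0.0]
ft_force: [-0.5, 0.6, -0.7]
finger_gap: 0.0479
```

```bash
python3 - <<'E'
from h import *
o=get_obs();print(o["tcp_pos"],o["finger_gap"],o["ft_force"],o["time_s"])
R=Ro.from_rotvec(o["orientation"]).as_matrix();p=o["tcp_pos"]
im=get_image("side")[:,:,::-1][120:210,190:290]
cv2.imwrite("pics/c5.png",cv2.resize(im,None,fx=6,fy=6,interpolation=cv2.INTER_CUBIC))
f=lambda X:((proj("side",X)-[190,120])+.5)*6-.5
for h in(0,.02,.04):print(h,[f(p+R@[0,s*.030,-h]).round() for s in(1,-1)])
E
```

```text
[0.57891907 0.08323752 0.11243203] 0.04787937069800467 [-0.52110482  0.61694837 -0.66827799] 3.075
0 [array([239., 323.]), array([319., 391.])]
0.02 [array([239., 280.]), array([319., 347.])]
0.04 [array([239., 237.]), array([320., 302.])]
```

View pics/c5.png

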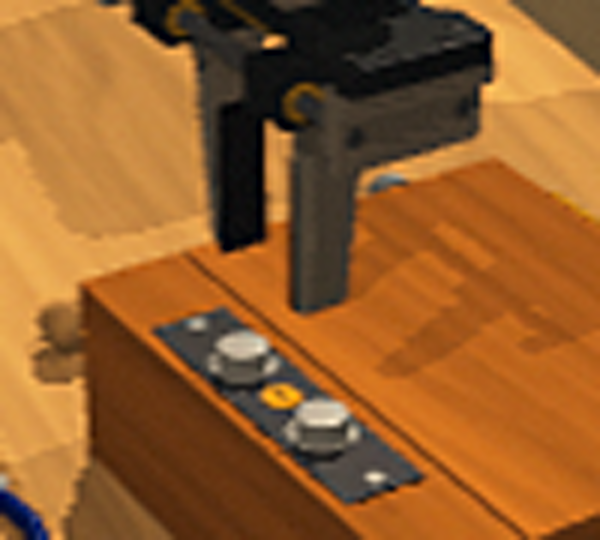

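The tips show at about (240,243) and (320,303), which is about 37 mm above the reported TCP. They are in line with the buttons at (243,345) and (322,412), so contact is expected about 45 mm lower. I'm going down 34 mm and looking again.

>>> servo_tool([
  [48,0,0,0.15,0,0,0],
  [48,0,0,0.35,0,0,0],
  [48,0,0,0.55,0,0,0],
  [48,0,0,0.7,0,0,0],
  [48,0,0,0.8,0,0,0],
  [48,0,0,0.85,0,0,0],
  [48,0,0,0.85,0,0,0],
])

```text
time_s: 4.0
tcp_pos: [0.5788, 0.0832, 0.0782]
orientation: [-0.245, 3.132, 0.0]
ft_force: [0.7, 0.6, -0.2]
finger_gap: 0.0479
```

```bash
python3 - <<'E'
from h import *
o=get_obs();print(o["tcp_pos"],o["finger_gap"],o["ft_force"],o["moment"],o["time_s"])
R=Ro.from_rotvec(o["orientation"]).as_matrix();p=o["tcp_pos"]
im=get_image("side")[:,:,::-1][140:210,200:280]
cv2.imwrite("pics/c6.png",cv2.resize(im,None,fx=8,fy=8,interpolation=cv2.INTER_CUBIC))
f=lambda X:((proj("side",X)-[200,140])+.5)*8-.5
for h in(.03,.035,.04):print(h,[f(p+R@[0,s*.030,-h]).round() for s in(1,-1)])
print(f([.5749,.1138,.102]),f([.5844,.0541,.102]))
E
```

```text
[0.57875172 0.08324988 0.07819359] 0.04792384466398142 [ 0.66242505  0.63058802 -0.22701886] [0.03531898 0.0132739  0.04620628] 4.0
0.03 [array([239., 282.]), array([345., 373.])]
0.035 [array([239., 268.]), array([345., 359.])]
0.04 [array([239., 254.]), array([345., 344.])]
[240.61026356 297.60952205] [347.0624321  389.11933436]
```

View pics/c6.png

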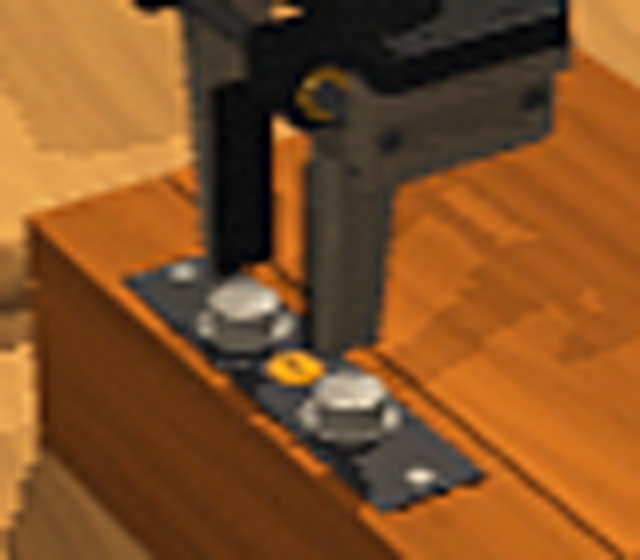

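There is no contact yet, although the reported z is already below the button tops, so the z offset is real. The tips at about (240,268) and (345,350) hover some 10–13 mm over the buttons at (243,297) and (348,388), in line with them. I'm continuing gently, watching the force.

>>> servo_tool([
  [48,-0.02,0,0.08,0,0,0],
  [48,-0.02,0,0.16,0,0,0],
  [48,-0.02,0,0.2,0,0,0],
  [48,-0.02,0,0.2,0,0,0],
])

```text
time_s: 4.55
tcp_pos: [0.5793, 0.0834, 0.07]
orientation: [0.245, -3.132, -0.0]
ft_force: [0.4, -0.2, 1.1]
finger_gap: 0.048
```

>>> servo_tool([
  [48,0,0,0.05,0,0,0],
  [48,0,0,0.08,0,0,0],
  [48,0,0,0.08,0,0,0],
])

```text
time_s: 4.92
tcp_pos: [0.5794, 0.0834, 0.0669]
orientation: [0.245, -3.132, -0.0]
ft_force: [0.0, -0.5, -1.3]
finger_gap: 0.0479
```

>>> servo_tool([
  [48,0,0,0.05,0,0,0],
  [48,0,0,0.05,0,0,0],
])

```text
time_s: 5.18
tcp_pos: [0.5793, 0.0834, 0.0648]
orientation: [0.245, -3.132, -0.0]
ft_force: [0.3, 0.3, 0.0]
finger_gap: 0.0482
```

>>> servo_tool([
  [48,0,0,0.05,0,0,0],
  [48,0,0,0.05,0,0,0],
])

```text
time_s: 5.42
tcp_pos: [0.5797, 0.0834, 0.0634]
orientation: [-0.245, 3.132, -0.0]
ft_force: [-0.8, -0.3, 3.5]
finger_gap: 0.0481
```

>>> servo_tool([
  [48,0,0,0.05,0,0,0],
  [48,0,0,0.05,0,0,0],
])

```text
time_s: 5.68
tcp_pos: [0.5797, 0.0834, 0.0616]
orientation: [-0.245, 3.132, -0.0]
ft_force: [-2.8, -0.1, 5.9]
finger_gap: 0.0478
```

```bash
python3 - <<'E'
from h import *
o=get_obs();print(o["tcp_pos"],o["ft_force"],o["moment"],o["time_s"])
im=get_image("side")[:,:,::-1][140:210,200:280]
cv2.imwrite("pics/c7.png",cv2.resize(im,None,fx=8,fy=8,interpolation=cv2.INTER_CUBIC))
E
```

```text
[0.57972976 0.0833716  0.06161954] [-2.82665931 -0.07227672  5.91354472] [ 0.01687696  0.38668617 -0.03275516] 5.675
```

View pics/c7.png

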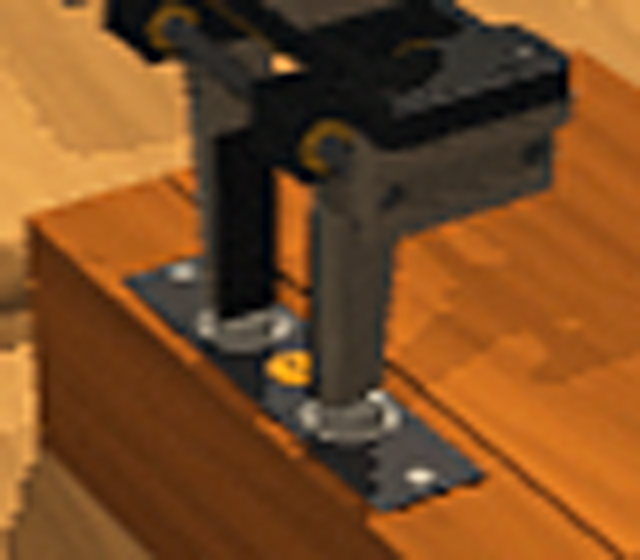

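Both tips sit centred on their buttons, at about (243,318) and (350,400), and both buttons are partly down at 5.9 N in total. I'm pressing 4.5 mm further and holding.

>>> servo_tool([
  [48,0,0,0.06,0,0,0],
  [48,0,0,0.12,0,0,0],
  [48,0,0,0.12,0,0,0],
  [48,0,0,0.12,0,0,0],
  [48,0,0,0.12,0,0,0],
  [48,0,0,0.12,0,0,0],
])

```text
time_s: 6.48
tcp_pos: [0.5798, 0.0834, 0.0576]
orientation: [-0.245, 3.132, -0.0]
ft_force: [-4.1, 0.2, 9.2]
finger_gap: 0.0481
```

```bash
python3 - <<'E'
from h import *
o=get_obs();print(o["tcp_pos"],o["ft_force"],o["moment"],o["time_s"])
im=get_image("side")[:,:,::-1][90:230,190:350]
cv2.imwrite("pics/c8.png",cv2.resize(im,None,fx=4,fy=4,interpolation=cv2.INTER_CUBIC))
E
```

```text
[0.57975705 0.08336723 0.0575911 ] [-4.06970719  0.16541124  9.23341836] [0.0287716  0.81433178 0.00190499] 6.475
```

View pics/c8.png

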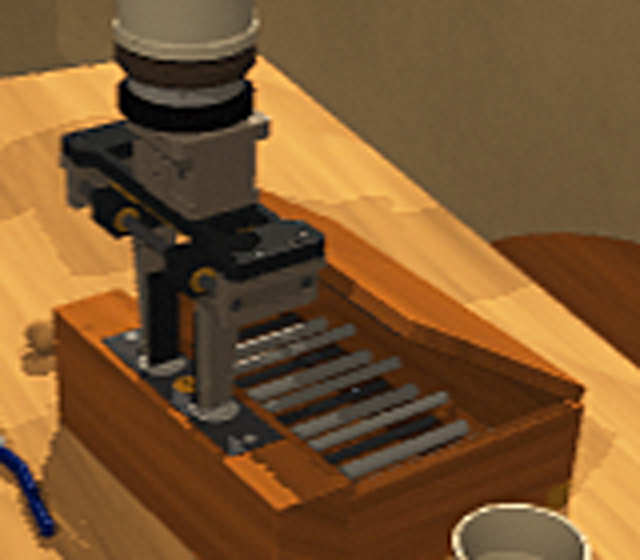

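The lid is well on its way up: the punches are visible inside and the lid edge runs from about (265,195) to (410,335). I'm holding the buttons a bit over a second more, then rising straight up and backing off toward the robot.

>>> servo_tool([
  [48,0,0,0,0,0,0],
  [48,0,0,0,0,0,0],
  [48,0,0,0,0,0,0],
  [48,0,0,0,0,0,0],
  [48,0,0,0,0,0,0],
  [48,0,0,0,0,0,0],
  [48,0,0,0,0,0,0],
  [48,0,0,0,0,0,0],
])

```text
time_s: 7.52
tcp_pos: [0.5798, 0.0834, 0.0576]
orientation: [-0.245, 3.132, -0.0]
ft_force: [-4.2, 0.3, 9.6]
finger_gap: 0.0482
```

>>> servo_tool([
  [48,0,0,0,0,0,0],
  [48,0,0,0,0,0,0],
  [48,0,0,-0.1,0,0,0],
  [48,0,0,-0.3,0,0,0],
  [48,0.1,0,-0.7,0,0,0],
  [48,0.6,0,-1.2,0,0,0],
  [48,1.3,0,-1.7,0,0,0],
  [48,2.0,0,-2.0,0,0,0],
])

```text
time_s: 8.52
tcp_pos: [0.5002, 0.0707, 0.1378]
orientation: [-0.245, 3.13, -0.001]
ft_force: [0.5, -0.0, -0.2]
finger_gap: 0.0479
```

>>> servo_tool([
  [48,0.8,0,-0.3,0,0,0],
  [48,1.4,0,-0.5,0,0,0],
  [48,1.6,0,-0.5,0,0,0],
  [48,1.6,0,-0.5,0,0,0],
  [48,1.6,0,-0.5,0,0,0],
  [48,1.6,0,-0.5,0,0,0],
])

```text
time_s: 9.28
tcp_pos: [0.4376, 0.061, 0.1559]
orientation: [0.245, -3.131, -0.0]
ft_force: [0.1, 0.6, -0.0]
finger_gap: 0.048
```

```bash
python3 - <<'E'
from h import *
o=get_obs();print(o["tcp_pos"],o["ft_force"],o["time_s"],abs(o["joint_vel"]).max())
cv2.imwrite("pics/end.png",np.hstack([cv2.resize(get_image(n)[:,:,::-1],(400,300),interpolation=cv2.INTER_AREA) if 0 else get_image(n)[80:330,110:510,::-1] for n in("side","top")]))
E
```

```text
[0.43755305 0.06100519 0.15589644] [ 0.1461973   0.5515379  -0.04609171] 9.275 0.0019105475352692025
```

View pics/end.png

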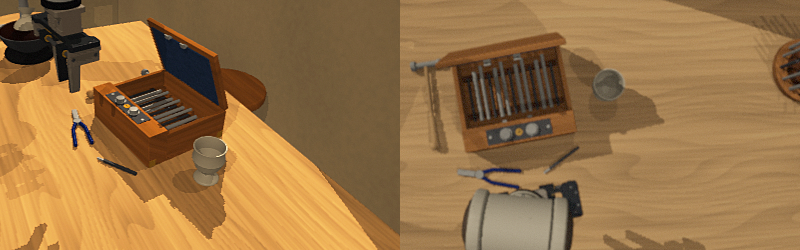

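The lid stands open, both buttons are back up, and the hammer, beaker, pliers and punch are where they were. The gripper is clear of everything and still, so I'm handing in.

```bash
python3 -c "
from plant import *
print(job_done())"
```

```text
the job is handed in; nothing more can be done
None
```

The case is open and I handed the job in at about 9.3 s. I pressed both catch buttons down together with the fingertips, using 9–10 N in total, and held them for about two seconds while the lid rose on its own spring. Then I lifted straight up and backed off toward the robot.

**Last checks:** in the final pictures the lid stands open and both buttons are back up. The hammer, beaker, pliers and punch look unmoved. The arm was still, with no contact force (0.6 N or less, which is sensor noise). I judged "fully open" by eye and did not measure the lid angle.

**One disagreement:** the fingertips were really about 37 mm higher than the reported TCP height. The side view showed it, and first contact at a reported z of about 0.064 instead of 0.102 confirmed it. I set the final descent by the pictures and the force instead. The reported sideways position agreed with the cameras.

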